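Lift the trap insert out of a shower drain by its catches

TASK

The cover is already off the white shower drain on the pallet bench. Press the steel spring valve in the middle of the grey trap insert down to its stop, so that whatever stands on it runs off, and let it spring back up; then squeeze the insert's two side catches together and lift it out. Finish still gripping it by its catches, level and still, a few centimetres clear above the drain's opening so that its seal can be checked, and leave the other things on the bench where they are.

Things in the scene. Friction and masses are not known exactly. Their poses are not given: they have to be found in the camera images.
- drain: White shower drain, fixed, 350 x 150 mm, 112 mm high. Origin: at bench level under its middle; y along the trough, x across (outlet pipe to +x), z up. Trough inside 290 mm (y) x 90 mm (x), floor 64 mm and rim 112 mm above the bench. The insert sits in an opening of the trough floor 45 mm from the middle towards -y; a steel hook lies in the other end.
- seat (a point): Centre of the opening in the trough floor (68 mm along y, 50 mm along x; floor 4 mm thick), on the floor's upper face, 64 mm above the bench. Axes as the drain's.
- insert: Grey trap insert, loose, about 0.25 kg, 76 mm (x) x 62 mm (y, over the tabs) x 88 mm, axes along the drain's. Origin: centre of its underside, 16 mm above the bench when seated. Flange 76 x 36 mm, 48 to 53 mm above the underside, rests on the trough floor. Held down until both catches are in; then it lifts straight up (96 mm brings its underside level with the rim).
- insert_grip (a point): Point of the insert midway between the two thumb tabs, on its middle axis, 72 mm above its underside (16 mm below the tops of the tabs, 24 mm above the trough floor when seated). Axes as the insert's.
- catch_a_tab (a point): Middle of the outer face of the upright thumb tab on the insert's +y side, 72 mm above its underside. Tab 26 mm wide (x), 5 mm thick (y), from 53 to 88 mm above the underside. Outer faces of the two tabs: 62 mm apart at rest, 48 mm fully squeezed.
- catch_b_tab (a point): The same on the -y side.
- catch_a (a joint): Travel of the +y catch, m: 0 at rest (nose hooked 4 mm under the trough floor), 0.007 pushed fully in towards the middle. It slides freely along y on a spring: 2 N to start, 6 N fully in; the nose is free from about 0.005.
- catch_b (a joint): The same for the -y catch, pushed towards +y.
- valve (a joint): Travel of the spring valve, m: 0 up, 0.008 down at its stop. It slides straight down the insert's middle axis: 2 N to start, 6 N at the stop, and springs back when released.
- valve_top (a point): Centre of the top of the valve's round steel head, 24 mm in diameter, between the two tabs; 85 mm above the insert's underside when up (37 mm above the trough floor, 11 mm below the drain's rim). The gap between the tabs' inner faces is 52 mm.
- cover: White slotted drain cover, 286 x 86 x 6 mm, lying flat on the bench; a bystander.
- lift_hook: Bent steel lift hook, about 90 x 45 x 6 mm, lying in the trough's +y end; a bystander.
- pipe_reducer: Grey plastic pipe reducer lying on its side, 125 mm long, 59 mm across; a bystander.
- elbow: Grey plastic pipe elbow, 85 mm high; a bystander.
- tape_measure: Black tape measure, 36 x 85 x 66 mm; a bystander.
- spirit_level: Short aluminium spirit level, 230 x 22 x 45 mm; a bystander.
- screwdriver: Screwdriver lying on the bench, 190 mm long; a bystander.

How it is judged:
On the way, in this order (a step that is already met when the one before it is completed fails the run):
1. the valve is pressed down to its stop with the insert seated (value of joint valve above 0.0068 m and z of insert in the frame of drain below 0.022 m), for 0.1 s.
2. the valve has sprung back up with the insert still seated (value of joint valve below 0.0015 m and z of insert in the frame of drain below 0.022 m), for 0.1 s.
3. both catches are squeezed in by the fingers while the insert is in the drain (value of joint each of catch_a, catch_b above 0.0045 m and contact force between the fingers and insert above 2 N and z of insert in the frame of drain below 0.05 m), for 0.1 s.
At the end, for the whole second after the job is handed in: Both catches squeezed in over 4.5 mm, fingers pressing over 2 N; the insert's underside over 130 mm above the bench (18 mm over the rim), within 80 mm of the opening's centre, tilted under 0.2 rad, at rest (30 mm/s, 0.3 rad/s), valve up, not touching the drain (z of insert in the frame of drain above 0.13 m and horizontal distance between insert_grip and seat below 0.08 m and angle between insert's own z axis and vertical below 0.2 rad and linear speed of insert below 0.03 m/s and angular speed of insert below 0.3 rad/s and value of joint each of catch_a, catch_b above 0.0045 m and value of joint valve below 0.0015 m and contact force between the fingers and insert above 2 N and contact force between insert and drain below 0.1 N); the arm keeps its last pose, push and grip.
It fails at once if a bystander is moved more than 30 mm (distance of any of cover, lift_hook, pipe_reducer, elbow, tape_measure, spirit_level, screwdriver from where it was at the start of the episode above 0.03 m).
It also fails if it takes over 43 s, if anything falls off the work surface, if the arm or the gripper's body presses on something with over 40 N, if the wrist force passes 120 N, or if a joint passes its speed limit or range.

ROBOT

A 6-joint arm with a two-finger parallel gripper is mounted at the origin on the work surface. World frame = base frame: x ahead of the robot, y to its left, z up, the work surface at z = 0. Lengths are in m, angles in rad, forces in N, time in s.
With the tool pointing down it reaches from about 0.35 to 0.95 m from the base axis. Payload 17.4 kg.
Tool frame: the origin (TCP) lies on the centre line of the jaws, within the pads' length; the fingertips stand finger_overhang ahead of it and the grasp point (between the pads) lies 6 mm ahead of it (finger_overhang is the distance from the TCP to the fingertips, in m); z points along the fingers, y is the direction in which the jaws open and shut (so a half turn about z gives the same grasp; the last joint's range is limited). The gripper opens to 93 mm and grips with 3 to 60 N. Pads are 15 mm wide; open, the fingers measure 128 mm over their backs; the gripper's body (75 mm by 188 mm) begins 65 mm behind the grasp point.
Start: joints at [1.119, 0.116, 1.442, -0, 1.584, -0.038], TCP at [0.271, 0.618, 0.244] pointing down, gripper open.
Joint ranges: [-2.83, 2.83], [-0.83, 2.19], [0.07, 2.5], [-1.14, 4.28], [0.01, 3], [-2.97, 2.97]. Speed limits (rad/s): [1.89, 1.89, 2.22, 3.14, 3.14, 3.14].

INTERFACE

Orientations are given as a rotation vector (axis times angle).
In Python, from bench import * gives the robot as it stands.
- The arm moves only by the tool carry_out, never from a script. Its argument "steps" is text: rows parted by semicolons, each of 4 numbers parted by spaces: the shift along the tool's x, y, z in units of 50 mm (1.0 is 50 mm), then the turn about the tool's z in units of 5 degrees (1.0 is 5 degrees). In form: dx dy dz yaw; .... A call has 1 to 20 rows; each row shifts and turns the pose as measured when the row begins, along the tool's axes as they then stand; what a row does not reach is not made up. A row lasts 1/10 s, in which the tool goes at most 50 mm and 8.59 degrees, less where a joint would pass 70% of its speed; a pose out of reach is approached as far as the arm can. A call is refused whole if a number of a shift passes 1 or a number of a turn 1, either way. A call with a gripper value outside its range is refused whole. "hand" is the opening, from -1 (shut) to 1 (fully open), so that 0 is half open, set as the call begins (left out, the last holds). The fingers move at their own pace and stop on an object; the grip force is fixed at half the most. Time passes only in rows, so rows that do not move let the fingers close. It gives the time, the measured TCP pose, the force and the opening at its end, in the units of the state.
- get_state(): the state, without advancing time (a new reading comes with each control period).
- grab_frame(name): name is "scene" or "top" or "wrist"; returns a dict with "pixels" (480x640x3 uint8, blue, green, red), "mtx" (3x3 intrinsics, pixels), "R" (3x3) and "t" (3): a world point X has camera coordinates R X + t; the wrist camera has in their place "tool_from_camera" (4x4, takes a point from camera to tool coordinates, whose origin is the TCP and whose axes are the flange's). Camera axes: x right, y down, z forward; pixel columns grow to the right and rows downward; lengths in m; the calibration is good to about 2 mm. A picture is of the moment at which its call begins: read the wrist's pose just before it. There is no depth.
- hand_in(): hands the job in, once; it reports no verdict.
Trained networks look in the newest picture that a camera, given by its name, has taken for a name from the list of things; names that differ only in an ending like _2 or _b are one class to them, and where a whole thing is asked for, a point or a joint stands for the part that bears it (a point fixed in the world has none). Each returns a list of dicts, best first, with "score" (0 to 1); they miss things now and then, are a little off and sometimes report something else, mostly with a low value. They report only what shows in the picture. A call takes as long as a camera call.
- spot_in(thing, camera): "bbox" ([centre column, centre row, width, height] in pixels, round what is visible of it).
- outline_of(thing, camera): "region" (480x640 bool, what is visible of it) and "bbox" ([centre column, centre row, width, height] in pixels, round what is visible of it).
- landmark_of(thing, camera): "point" ([column, row] in pixels: a listed point, or the origin of a listed thing).
The state is a dict: "time": time; "q": joint angles; "qvel": joint speeds; "joint_torque": joint torques, N m; "tool_pos": TCP position; "tool_rot": TCP orientation; "ft_force": force on the tool from outside, world axes, zero at the start; "wrist_torque": the same for the moment, N m; "width": opening from 0.0 (shut) to 1.0 (fully open).
Only numpy, scipy, OpenCV 4.12 (cv2) and the standard library are available. Lean on these libraries where they do the work, as an engineer would, in place of code of your own. Each camera call takes 0.05 s, during which the arm holds its last target.

## Working session

There is one attempt and no reset: what is moved stays moved. The work goes in short steps, Python scripts to look and compute and a tool call to move; the robot and the scene stay as the last step left them, time stands still between calls to the robot, and variables do not carry over. Pictures are saved under pics/ and viewed, and the job is handed in when it is done.

Besides the shell and the picture viewer there is one more tool, called after "Call:" as name(argument=value, ...) on one line, values as JSON. carry_out: Moves the arm, as the interface text tells. Its arguments: {"type":"object","properties":{"steps":{"type":"string"},"hand":{"type":"number"}},"required":["steps"]}

```bash
mkdir -p pics; ls
python3 - <<'E'
from bench import *
import cv2
s=get_state();print(s)
for c in ["scene","top","wrist"]:
    f=grab_frame(c);cv2.imwrite(f"pics/{c}0.png",f["pixels"])
    print(c,{k:v for k,v in f.items() if k!="pixels"})
    for t in ["insert_grip","valve_top","catch_a_tab","catch_b_tab","seat","drain","lift_hook","insert"]:
        print(t,[(d["point"],d["score"]) for d in landmark_of(t,c)][:2])
E
```

```text
pics
{'time': 0.0, 'q': array([ 1.11920203e+00,  1.16493777e-01,  1.44226416e+00,  2.53411450e-05,
        1.58398037e+00, -3.77738163e-02]), 'qvel': array([ 4.99323365e-04,  1.82422370e-03, -7.38253807e-04,  3.25936854e-05,
       -3.49115115e-04,  1.13736810e-03]), 'joint_torque': array([ 6.97616579e-04, -7.21296501e+01, -6.22593141e+01,  7.79280486e-02,
        2.40534515e-02, -1.02200577e-04]), 'tool_pos': array([0.27133599, 0.61787789, 0.24290059]), 'tool_rot': array([-6.45336809e-01, -3.07428750e+00,  1.73616957e-03]), 'ft_force': array([ 0.24855308, -0.10857458, -0.82139692]), 'wrist_torque': array([-0.01417713,  0.0324128 ,  0.03551727]), 'width': 1.0017171133361749}
scene {'mtx': array([[433.35222937,   0.        , 315.82217629],
       [  0.        , 433.35222937, 237.7022851 ],
       [  0.        ,   0.        ,   1.        ]]), 'R': array([[-0.73611756,  0.67685004, -0.00222544],
       [ 0.46667806,  0.5051552 , -0.72596819],
       [-0.4902474 , -0.5354365 , -0.68772468]]), 't': array([ 0.47612161, -0.17529872,  1.38767306])}
insert_grip [([321.0, 226.1], 0.69), ([257.
[... 850 characters left out ...]
n [([315.3, 256.6], 0.88)]
lift_hook []
insert [([334.7, 257.3], 0.95)]
wrist {'mtx': array([[340.14094879,   0.        , 320.29216064],
       [  0.        , 340.14094879, 232.89620852],
       [  0.        ,   0.        ,   1.        ]]), 'tool_from_camera': array([[-1.60155519e-04, -9.61723456e-01, -2.74021841e-01,
         7.66610799e-02],
       [ 9.99999987e-01, -1.53768738e-04, -4.47866326e-05,
        -5.03942402e-04],
       [ 9.36362443e-07, -2.74021845e-01,  9.61723468e-01,
        -1.41202799e-01],
       [ 0.00000000e+00,  0.00000000e+00,  0.00000000e+00,
         1.00000000e+00]])}
insert_grip []
valve_top []
catch_a_tab []
catch_b_tab []
seat []
drain []
lift_hook []
insert []
```

View pics/scene0.png

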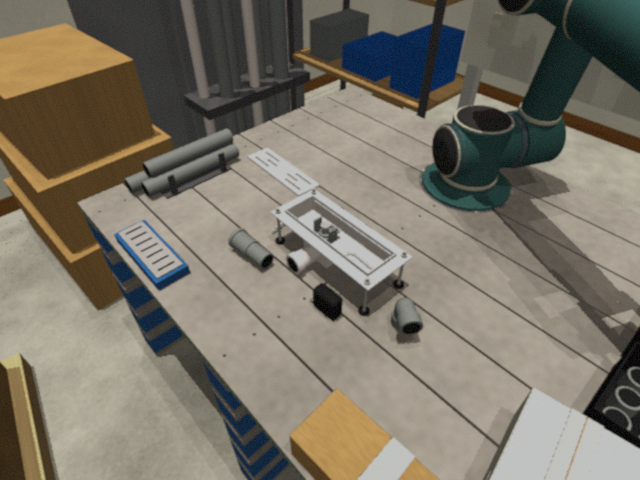

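View pics/top0.png

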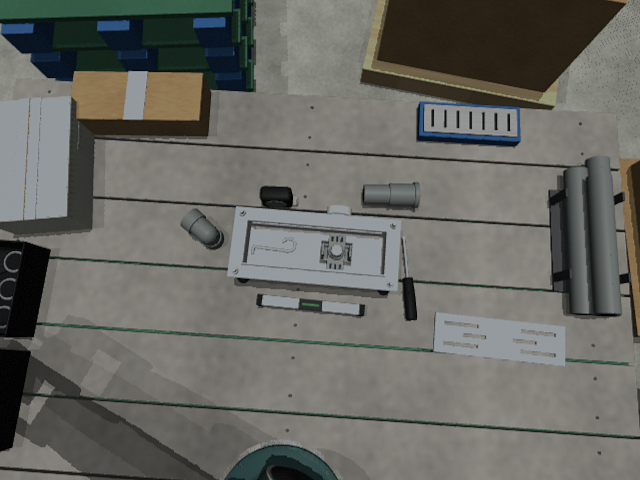

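```bash
cat > h.py <<'E'
from bench import *
import numpy as np, cv2
from scipy.spatial.transform import Rotation as Ro
def cam(f,s=None):
    if "R" in f: return f["mtx"],f["R"],f["t"]
    T=np.eye(4);T[:3,:3]=Ro.from_rotvec(s["tool_rot"]).as_matrix();T[:3,3]=s["tool_pos"]
    M=np.linalg.inv(T@f["tool_from_camera"]);return f["mtx"],M[:3,:3],M[:3,3]
def onz(c,p,z):
    K,R,t=c; d=R.T@np.linalg.solve(K,[p[0],p[1],1]); o=-R.T@t
    return o+d*(z-o[2])/d[2]
def proj(c,X):
    K,R,t=c; q=K@(R@np.asarray(X)+t); return q[:2]/q[2]
E
python3 - <<'E'
from h import *
H={"insert_grip":.088,"valve_top":.101,"catch_a_tab":.088,"catch_b_tab":.088,"seat":.064,"drain":0,"lift_hook":.067,"insert":.016}
for c in ["scene","top"]:
    f=grab_frame(c)
    for t,z in H.items():
        for d in landmark_of(t,c)[:2]: print(c,t,d["score"],onz(cam(f),d["point"],z).round(4))
E
```

```text
scene insert_grip 0.62 [ 0.5455 -0.0803  0.088 ]
scene valve_top 0.51 [ 0.5467 -0.0752  0.101 ]
scene catch_a_tab 0.6 [ 0.5417 -0.0513  0.088 ]
scene catch_b_tab 0.56 [ 0.5474 -0.0946  0.088 ]
scene seat 0.61 [ 0.5477 -0.0787  0.064 ]
scene lift_hook 0.4 [0.5532 0.0536 0.067 ]
scene insert 0.67 [ 0.5405 -0.0844  0.016 ]
top insert_grip 0.83 [ 0.5336 -0.0781  0.088 ]
top insert_grip 0.42 [ 0.5284 -0.0807  0.088 ]
top valve_top 0.41 [ 0.5463 -0.0784  0.101 ]
top catch_a_tab 0.51 [ 0.5422 -0.0535  0.088 ]
top catch_b_tab 0.58 [ 0.5389 -0.1056  0.088 ]
top seat 0.92 [ 0.5391 -0.0781  0.064 ]
top drain 0.61 [ 0.5463 -0.036   0.    ]
top drain 0.36 [ 0.5466 -0.0825  0.    ]
top lift_hook 0.65 [0.5325 0.0428 0.067 ]
top lift_hook 0.15 [ 0.5389 -0.1102  0.067 ]
top insert 0.9 [ 0.5436 -0.0798  0.016 ]
```

Run:
```python
from h import *
import bench
print([n for n in dir(bench) if not n.startswith('_')], getattr(bench,'finger_overhang',None))
f=grab_frame("top");c=cam(f)
o=outline_of("drain","top")[0]
m=o["region"].astype(np.uint8); print(o["score"],o["bbox"])
ys,xs=np.nonzero(m); 
P=np.array([onz(c,p,.112)[:2] for p in np.c_[xs,ys]],dtype=np.float32)
print(cv2.minAreaRect(P))
im=f["pixels"][180:310,210:430];cv2.imwrite("pics/topz.png",cv2.resize(im,None,fx=3.6,fy=3.6,interpolation=cv2.INTER_CUBIC))
cv2.imwrite("pics/m.png",m*255)
```

```text
['Unreachable', 'finger_overhang', 'get_state', 'grab_frame', 'hand_in', 'landmark_of', 'outline_of', 'spot_in'] 0.025
0.7 [316.3, 248.1, 178.4, 87.1]
((0.546857476234436, -0.03603947162628174), (0.3490760326385498, 0.1796106994152069), 88.93901824951172)
```

View pics/topz.png

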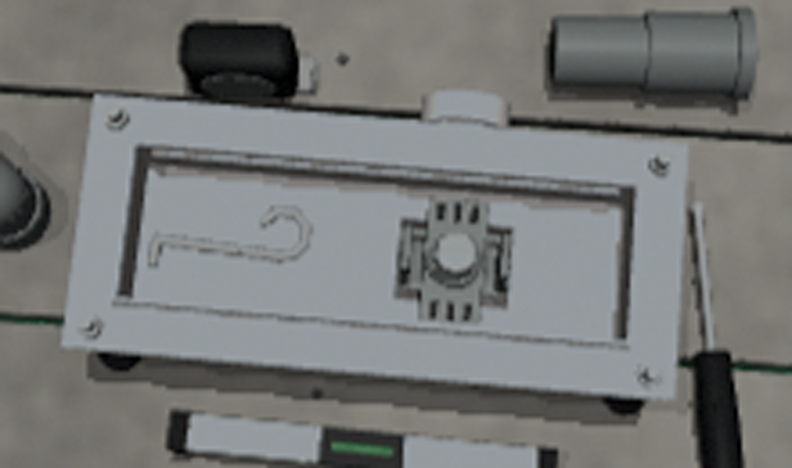

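The crop shows the rim corners at about (95,95), (687,145), (675,400) and (63,348), with the valve head at (459,252). I'll use these for the yaw and centre.

Run:
```python
from h import *
f=grab_frame("top");c=cam(f)
Z=lambda u,v,z:onz(c,(u/3.6+210-.4,v/3.6+180-.4),z)
C=[Z(*p,.112) for p in [(95,95),(687,145),(675,400),(63,348)]]
for a in C: print(a.round(4))
print("ctr",np.mean(C,0)); 
for a,b in [(0,1),(3,2)]:
    d=C[a]-C[b]; print(np.linalg.norm(d),np.degrees(np.arctan2(-d[0],d[1])))
for a,b in [(0,3),(1,2)]:
    d=C[a]-C[b]; print(np.linalg.norm(d),np.degrees(np.arctan2(d[1],d[0])))
print("valve",Z(459,252,.101))
s=get_state();R=Ro.from_rotvec(s["tool_rot"]).as_matrix();print(R.round(4))
d=np.array([.545,-.079,.244])-s["tool_pos"];print(R.T@d/.05, np.degrees(np.arctan2(R[1,1],R[0,1])))
```

```text
[0.6183 0.1355 0.112 ]
[ 0.6113 -0.2098  0.112 ]
[ 0.4634 -0.2076  0.112 ]
[0.4694 0.1378 0.112 ]
ctr [ 0.54063499 -0.03602827  0.112     ]
0.34530320465067205 -1.1588790941717622
0.3453673180568354 -0.9956579694881984
0.14891760635513918 -0.8898661820488838
0.14793406451686558 -0.8637885830019791
valve [ 0.54166944 -0.0821761   0.101     ]
[[-0.9156  0.4021 -0.    ]
 [ 0.4021  0.9156  0.    ]
 [ 0.     -0.     -1.    ]]
[-1.06153983e+01 -1.05636883e+01 -7.43028242e-03] 66.2888466747483
```

Call:
carry_out(steps="0 0 0 -0.91;0 0 0 -0.91;0 0 0 -0.91;0 0 0 -0.91;0 0 0 -0.91;-0.38 -0.92 0 0;-0.38 -0.92 0 0;-0.38 -0.92 0 0;-0.38 -0.92 0 0;-0.38 -0.92 0 0;-0.38 -0.92 0 0;-0.38 -0.92 0 0;-0.38 -0.92 0 0;-0.38 -0.92 0 0;-0.38 -0.92 0 0;-0.38 -0.92 0 0;-0.38 -0.92 0 0;-0.38 -0.92 0 0;-0.38 -0.92 0 0;-0.38 -0.92 0 0", hand=-1)

```text
time: 4.4
tool_pos: [0.5557, -0.0753, 0.2451]
tool_rot: [-0.013, 3.135, 0.001]
ft_force: [0.9, 1.4, -0.3]
width: 0.007
```

```bash
cat > look.py <<'E'
from h import *
import sys
s=get_state();R=Ro.from_rotvec(s["tool_rot"]).as_matrix()
print(s["time"],s["tool_pos"],np.degrees(np.arctan2(R[1,1],R[0,1])),R[2].round(4),s["ft_force"],s["width"])
f=grab_frame("wrist");c=cam(f,s);cv2.imwrite(f"pics/{sys.argv[1]}.png",f["pixels"])
H={"insert_grip":.088,"valve_top":.101,"catch_a_tab":.088,"catch_b_tab":.088,"seat":.064,"drain":0,"insert":.016}
for t,z in H.items():
    for d in landmark_of(t,"wrist")[:1]: print(t,d["score"],d["point"],onz(c,d["point"],z).round(4))
E
python3 look.py w1
```

```text
4.4 [ 0.55568533 -0.07531203  0.24505217] 90.48057423360477 [-6.8e-03  5.0e-04 -1.0e+00] [ 0.91827283  1.43697695 -0.3359559 ] 0.0068134290842553355
insert_grip 0.88 [316.9, 210.1] [ 0.5437 -0.0786  0.088 ]
valve_top 0.7 [314.6, 206.8] [ 0.538  -0.0805  0.101 ]
catch_a_tab 0.7 [345.9, 211.2] [ 0.5445 -0.0527  0.088 ]
catch_b_tab 0.56 [278.6, 208.8] [ 0.5428 -0.1129  0.088 ]
seat 0.71 [315.8, 209.9] [ 0.5488 -0.0799  0.064 ]
drain 0.83 [358.8, 192.4] [ 0.5421 -0.0316  0.    ]
insert 0.97 [315.3, 194.9] [ 0.5426 -0.081   0.016 ]
```

View pics/w1.png

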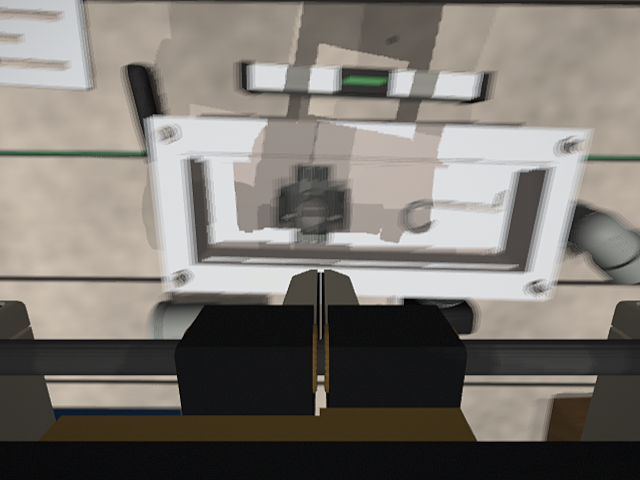

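The picture is motion-blurred because the arm was still moving. The insert is at about (315,208). I'll let it settle and look again.

Call:
carry_out(steps="0 0 0 0.2;0 0 0 0")

```text
time: 5.0
tool_pos: [0.5548, -0.0701, 0.2455]
tool_rot: [0.01, 3.134, 0.001]
ft_force: [-0.3, -0.4, 0.4]
width: 0.009
```

```bash
python3 look.py w2; python3 -c "
import cv2;i=cv2.imread('pics/w2.png')[100:310,130:610];cv2.imwrite('pics/w2z.png',cv2.resize(i,None,fx=1.66,fy=1.66,interpolation=cv2.INTER_CUBIC))"
```

```text
5.0 [ 0.55482578 -0.0701123   0.24551112] 89.6411815703005 [-7.4e-03  6.0e-04 -1.0e+00] [-0.28572978 -0.3887468   0.37774597] 0.008639882965768645
valve_top 0.89 [312.8, 211.8] [ 0.5416 -0.0766  0.101 ]
catch_a_tab 0.94 [340.2, 215.0] [ 0.5476 -0.0523  0.088 ]
catch_b_tab 0.96 [273.7, 213.6] [ 0.546  -0.1121  0.088 ]
drain 0.93 [353.0, 194.7] [ 0.5447 -0.0327  0.    ]
```

View pics/w2z.png

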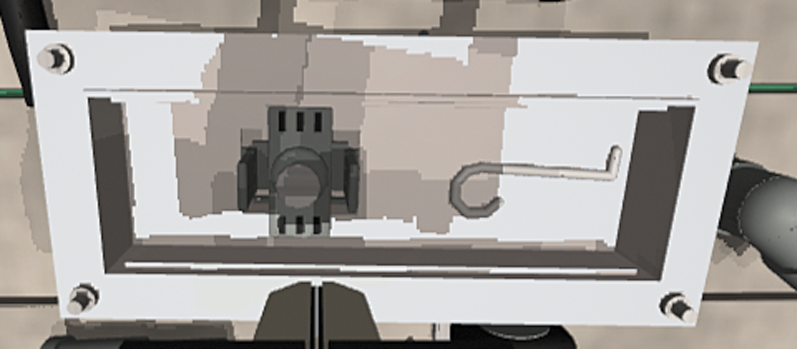

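The sharp crop shows the valve head at about (301,185). The rim corners are near (25,30), (757,42), (694,326) and (65,318), and the hook is to the right.

Run:
```python
from h import *
s=get_state();f=grab_frame("wrist");c=cam(f,s)
Z=lambda u,v,z:onz(c,((u+.5)/1.66-.5+130,(v+.5)/1.66-.5+100),z)
C=[Z(*p,.112) for p in [(25,30),(757,42),(694,326),(65,318)]]
for a in C: print(a.round(4))
m=np.mean(C,0);print("ctr",m)
for a,b in [(1,0),(2,3)]:
    d=C[a]-C[b]; print(np.linalg.norm(d),np.degrees(np.arctan2(d[1],d[0])))
for a,b in [(3,0),(2,1)]:
    d=C[a]-C[b]; print(np.linalg.norm(d),np.degrees(np.arctan2(d[1],d[0])))
v=Z(301,185,.101);print("valve",v, Z(301,192,.101-.00))
R=Ro.from_rotvec(s["tool_rot"]).as_matrix()
print("proj of nets valve top cam")
# scene cam / top cam check of candidate
for cn in ["top","scene"]:
    g=grab_frame(cn); 
    for X in ([.5417,-.080,.101],v): print(cn,proj(cam(g),X))
```

```text
[ 0.4648 -0.2044  0.112 ]
[0.4723 0.1334 0.112 ]
[0.6171 0.1305 0.112 ]
[ 0.6101 -0.2051  0.112 ]
ctr [ 0.54109208 -0.03640018  0.112     ]
0.33792218488641607 88.73337531327715
0.33569287444879325 88.80140888913006
0.1452491957973276 -0.27498232373907566
0.14482911579372967 -1.1541857150128385
valve [ 0.54104923 -0.07887248  0.101     ] [ 0.54475713 -0.07892483  0.101     ]
proj of nets valve top cam
top [336.05671655 249.51652452]
top [335.49692343 249.78721197]
scene [324.91816385 223.36861187]
scene [325.41205027 223.47008699]
```

Call:
carry_out(steps="0.28 -0.2 0 0.15;0 0 0 0;0 0 0.6 0;0 0 0.6 0;0 0 0.5 0;0 0 0.3 0;0 0 0 0;0 0 0 0")

```text
time: 6.35
tool_pos: [0.5402, -0.0829, 0.1442]
tool_rot: [0.036, 3.131, -0.0]
ft_force: [0.2, -0.0, 0.0]
width: 0.006
```

```bash
python3 look.py w3
```

```text
6.35 [ 0.54023927 -0.08293407  0.14422269] 88.6905724310943 [-1.070e-02  1.000e-04 -9.999e-01] [ 0.21141248 -0.00053854  0.01114216] 0.0064148736696329695
insert_grip 0.62 [328.2, 265.1] [ 0.5412 -0.0783  0.088 ]
valve_top 0.94 [324.2, 274.2] [ 0.5416 -0.081   0.101 ]
catch_a_tab 0.82 [375.4, 268.6] [ 0.5442 -0.049   0.088 ]
catch_b_tab 0.89 [273.5, 273.8] [ 0.5462 -0.1126  0.088 ]
seat 0.21 [272.4, 270.2] [ 0.5538 -0.117   0.064 ]
drain 0.57 [377.3, 229.9] [ 0.5447 -0.0337  0.    ]
insert 0.68 [321.8, 232.9] [ 0.5416 -0.082   0.016 ]
```

View pics/w3.png

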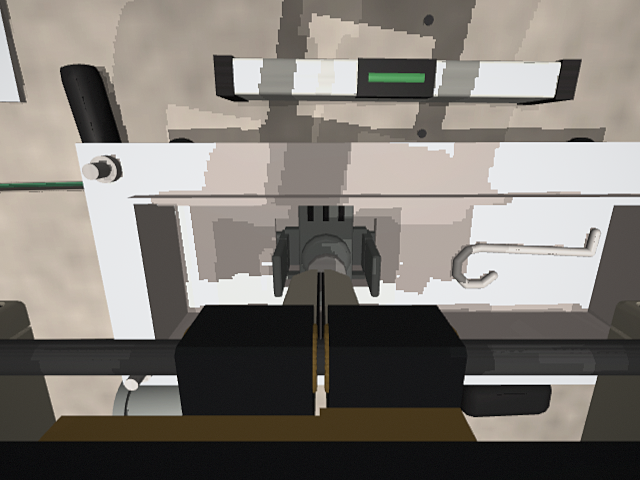

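The fingers sit over the head, 2 to 3 mm too far to -y: the head is centred at about column 326 and the fingers at 321. I'll correct that and press.

Call:
carry_out(steps="-0.02 0.06 0 0;0 0 0.2 0;0 0 0.1 0;0 0 0.06 0;0 0 0.06 0;0 0 0 0")

```text
time: 7.35
tool_pos: [0.542, -0.0795, 0.1215]
tool_rot: [0.035, 3.13, -0.0]
ft_force: [-0.1, 0.0, 4.0]
width: 0.007
```

Call:
carry_out(steps="0 0 0.05 0;0 0 0.04 0;0 0 0.02 0;0 0 0 0")

```text
time: 7.75
tool_pos: [0.5423, -0.0796, 0.1187]
tool_rot: [0.035, 3.128, -0.001]
ft_force: [-3.5, -0.4, 5.8]
width: 0.004
```

Call:
carry_out(steps="0 0 0.04 0;0 0 0.03 0;0 0 0.02 0;0 0 0 0")

```text
time: 8.15
tool_pos: [0.5425, -0.0797, 0.1188]
tool_rot: [0.035, 3.127, -0.001]
ft_force: [-3.1, 0.2, 4.9]
width: 0.007
```

Call:
carry_out(steps="0 0 0.08 0;0 0 0.08 0")

```text
time: 8.35
tool_pos: [0.5439, -0.08, 0.1175]
tool_rot: [0.035, 3.122, -0.002]
ft_force: [-26.2, 5.1, 53.2]
width: 0.003
```

```bash
python3 look.py w4;python3 - <<'E'
from h import *
f=grab_frame("scene");cv2.imwrite("pics/s4.png",cv2.resize(f["pixels"][170:320,240:440],None,fx=4,fy=4,interpolation=cv2.INTER_CUBIC)); print(get_state()["ft_force"],get_state()["tool_pos"])
E
```

```text
8.35 [ 0.54387008 -0.0799519   0.11753709] 88.70453612358783 [-0.0191 -0.0012 -0.9998] [-26.20980222   5.14996465  53.24950729] 0.0033583475014087177
insert_grip 0.72 [323.7, 278.9] [ 0.5423 -0.0784  0.088 ]
valve_top 0.79 [319.8, 280.3] [ 0.537  -0.0804  0.101 ]
catch_a_tab 0.61 [378.0, 283.8] [ 0.5458 -0.0489  0.088 ]
catch_b_tab 0.97 [265.0, 283.9] [ 0.5445 -0.1105  0.088 ]
drain 0.64 [378.8, 235.8] [ 0.5465 -0.034   0.    ]
insert 0.57 [319.4, 235.0] [ 0.5397 -0.0809  0.016 ]
[-21.5845713    5.02527511  45.18059051] [ 0.54361647 -0.07989515  0.1176585 ]
```

View pics/w4.png

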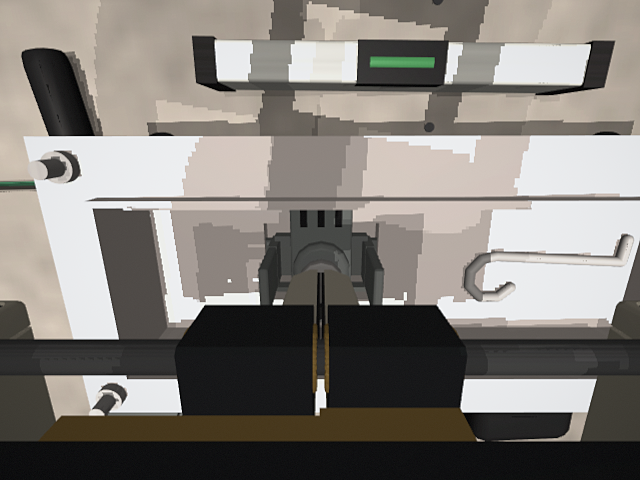

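View pics/s4.png

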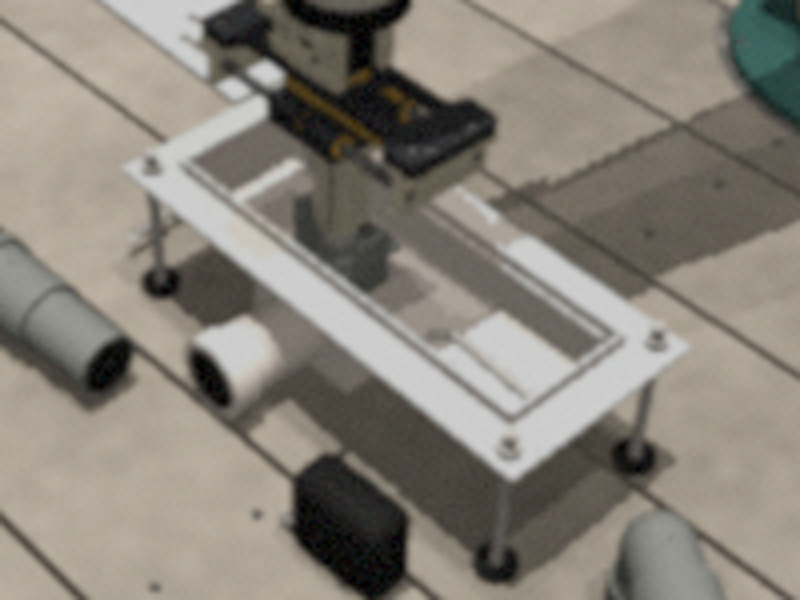

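The press clearly reached the stop: force rose from about 6 N to 53 N at TCP z = 0.1175. Now I'll release and open.

Call:
carry_out(steps="0 0 -0.3 0;0 0 -0.5 0;0 0 -0.5 0;0 0 0 0;0 0 0 0")

```text
time: 9.3
tool_pos: [0.5421, -0.0798, 0.1862]
tool_rot: [0.035, 3.121, -0.002]
ft_force: [0.4, 0.3, -0.6]
width: 0.007
```

Call:
carry_out(steps="0 0 0 0;0 0 0 0;0 0 0 0;0 0 0 0;0 0 0 0", hand=1)

```text
time: 9.8
tool_pos: [0.5412, -0.0797, 0.1826]
tool_rot: [0.036, 3.126, -0.001]
ft_force: [0.1, 0.2, 0.8]
width: 0.387
```

```bash
python3 look.py w5
```

```text
9.8 [ 0.54121006 -0.07965842  0.18261438] 88.69313129735984 [-1.550e-02 -5.000e-04 -9.999e-01] [0.10512114 0.20476495 0.84425122] 0.3871460004275566
insert_grip 0.95 [321.0, 248.8] [ 0.5452 -0.0796  0.088 ]
valve_top 0.7 [319.5, 251.0] [ 0.5422 -0.0806  0.101 ]
catch_a_tab 0.92 [362.7, 246.3] [ 0.5439 -0.0491  0.088 ]
catch_b_tab 0.85 [276.7, 249.7] [ 0.5451 -0.112   0.088 ]
drain 0.68 [366.8, 217.9] [ 0.5453 -0.0347  0.    ]
insert 0.64 [319.9, 220.9] [ 0.5431 -0.0804  0.016 ]
```

View pics/w5.png

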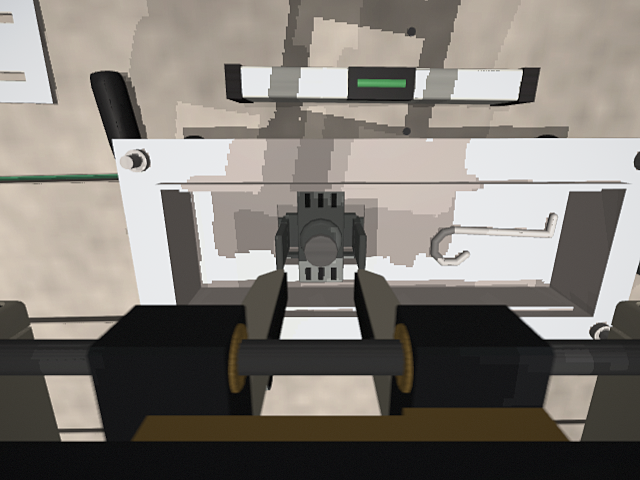

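The fingers are half open and centred on the tabs (columns 280 and 362). I'll finish opening, then descend part way.

Call:
carry_out(steps="-0.03 -0.01 0 0;0 0 0 0;0 0 0 0;0 0 0 0;0 0 0 0;0 0 0 0;0 0 0 0;0 0 0 0;0 0 0.4 0;0 0 0.4 0;0 0 0.4 0;0 0 0 0;0 0 0 0")

```text
time: 11.5
tool_pos: [0.5445, -0.0804, 0.1229]
tool_rot: [0.036, 3.123, -0.002]
ft_force: [-0.4, 0.7, 0.1]
width: 1.002
```

```bash
python3 look.py w6
```

```text
11.5 [ 0.5444959  -0.08042585  0.12286852] 88.6955232253844 [-0.0184 -0.0011 -0.9998] [-0.37014801  0.7405199   0.10422026] 1.0018327664202076
insert_grip 0.91 [323.6, 276.3] [ 0.5437 -0.0789  0.088 ]
valve_top 0.92 [323.0, 284.0] [ 0.5422 -0.0793  0.101 ]
catch_a_tab 0.91 [376.9, 273.5] [ 0.5427 -0.0492  0.088 ]
catch_b_tab 0.83 [262.4, 278.7] [ 0.5444 -0.1132  0.088 ]
drain 0.79 [374.9, 230.4] [ 0.5441 -0.0368  0.    ]
insert 0.73 [319.5, 235.6] [ 0.5424 -0.0814  0.016 ]
```

View pics/w6.png

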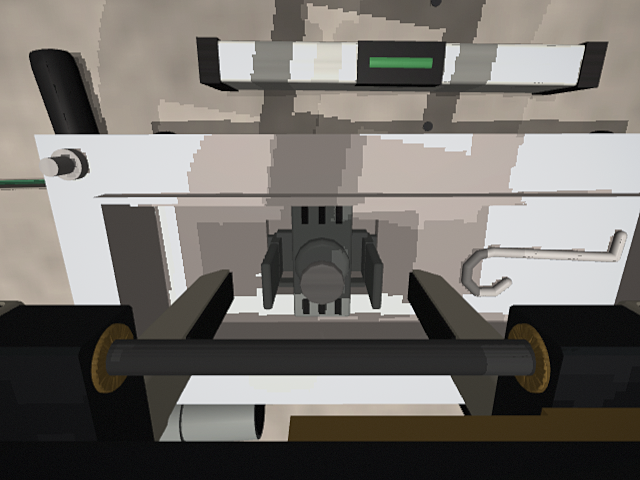

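The open fingers straddle the tabs evenly, with tabs at columns 265 to 380 and fingertips at 225 and 415. I'll descend to grip height.

Call:
carry_out(steps="0.04 0 0.2 0;0 0 0.2 0;0 0 0.1 0;0 0 0 0;0 0 0 0")

```text
time: 12.4
tool_pos: [0.5425, -0.0804, 0.0949]
tool_rot: [0.036, 3.123, -0.002]
ft_force: [0.0, 0.7, 0.2]
width: 1.002
```

Call:
carry_out(steps="0 0 0 0;0 0 0 0;0 0 0 0;0 0 0 0;0 0 0 0;0 0 0 0;0 0 0 0;0 0 0 0;0 0 0 0;0 0 0 0", hand=-1)

```text
time: 13.4
tool_pos: [0.543, -0.0805, 0.0961]
tool_rot: [0.036, 3.122, -0.002]
ft_force: [0.5, 0.8, 0.2]
width: 0.483
```

```bash
python3 look.py w7
```

```text
13.4 [ 0.54303121 -0.08050444  0.09610941] 88.69305046258762 [-0.0196 -0.0013 -0.9998] [0.45938522 0.81104681 0.22223993] 0.483349792103502
insert_grip 0.72 [395.4, 73.7] [ 0.4433 -0.0487  0.088 ]
valve_top 0.97 [321.9, 313.1] [ 0.5422 -0.0801  0.101 ]
catch_a_tab 0.6 [369.6, 302.7] [ 0.5446 -0.0569  0.088 ]
catch_b_tab 0.64 [270.2, 301.5] [ 0.5429 -0.1051  0.088 ]
drain 0.71 [381.2, 244.4] [ 0.5455 -0.0364  0.    ]
insert 0.89 [317.2, 251.2] [ 0.5439 -0.083   0.016 ]
```

View pics/w7.png

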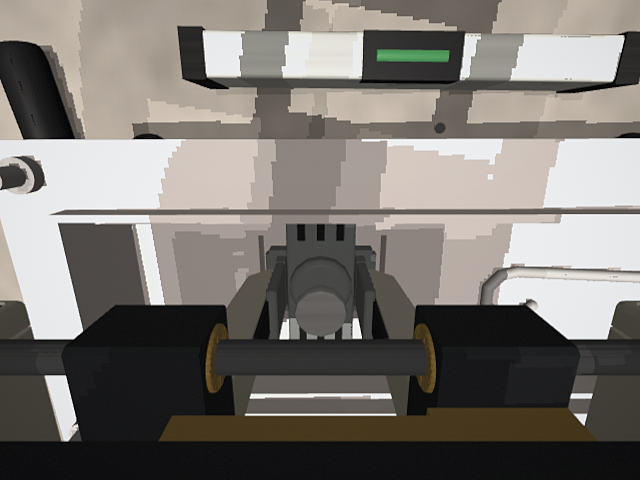

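The fingers hold both tabs, squeezed to about 45 to 48 mm apart, with the valve head up between them. I'll lift slowly.

Call:
carry_out(steps="0 0 0 0;0 0 -0.1 0;0 0 -0.15 0;0 0 -0.2 0;0 0 -0.2 0;0 0 -0.2 0;0 0 0 0")

```text
time: 14.5
tool_pos: [0.542, -0.0804, 0.1428]
tool_rot: [0.036, 3.122, -0.002]
ft_force: [0.2, 0.2, -2.7]
width: 0.485
```

```bash
python3 look.py w8
```

```text
14.5 [ 0.54203466 -0.08038042  0.14276039] 88.69258536163468 [-0.0196 -0.0013 -0.9998] [ 0.16777846  0.21048526 -2.66795874] 0.4847505616406368
insert_grip 0.89 [322.0, 301.0] [ 0.5674 -0.0802  0.088 ]
valve_top 0.8 [317.1, 313.9] [ 0.569  -0.0833  0.101 ]
catch_a_tab 0.63 [367.9, 298.3] [ 0.5661 -0.0511  0.088 ]
catch_b_tab 0.9 [270.2, 301.2] [ 0.5668 -0.1132  0.088 ]
drain 0.79 [374.8, 225.5] [ 0.5433 -0.0338  0.    ]
insert 0.7 [320.1, 299.4] [ 0.6046 -0.0824  0.016 ]
```

View pics/w8.png

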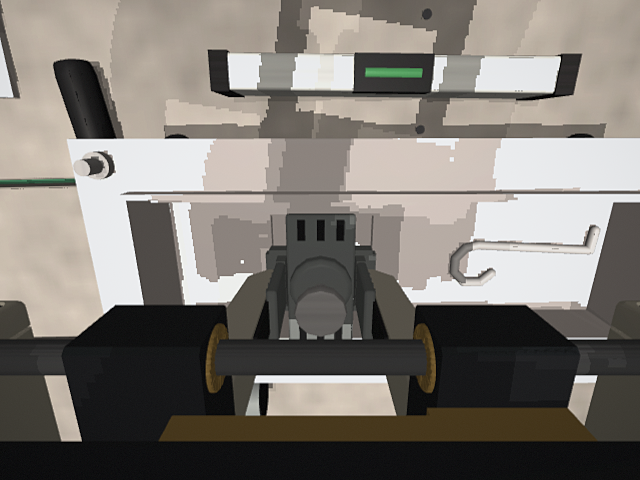

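The insert comes up with the fingers. Its weight reads about 2.7 N, and the head is still at (322,312), so it hasn't slipped. I'll go on up.

Call:
carry_out(steps="0 0 -0.3 0;0 0 -0.35 0;0 0 -0.35 0;0 0 -0.35 0;0 0 -0.25 0;0 0 -0.1 0;0 0 0 0;0 0 0 0;0 0 0 0;0 0 0 0")

```text
time: 15.9
tool_pos: [0.5392, -0.08, 0.2309]
tool_rot: [0.036, 3.127, -0.001]
ft_force: [-0.0, 0.2, -1.6]
width: 0.483
```

```bash
python3 look.py w9;python3 - <<'E'
from h import *
f=grab_frame("scene");cv2.imwrite("pics/s9.png",cv2.resize(f["pixels"][130:280,240:440],None,fx=4,fy=4,interpolation=cv2.INTER_CUBIC)); s=get_state();print(s["ft_force"],s["tool_pos"],s["qvel"],s["width"])
E
```

```text
15.9 [ 0.53915302 -0.08002813  0.23089273] 88.69202863181398 [-1.450e-02 -4.000e-04 -9.999e-01] [-0.02440252  0.16930183 -1.61338177] 0.48310367699103485
insert_grip 0.94 [322.3, 302.2] [ 0.6124 -0.0802  0.088 ]
valve_top 0.87 [320.1, 313.7] [ 0.6168 -0.0823  0.101 ]
catch_a_tab 0.85 [369.6, 302.7] [ 0.6139 -0.0364  0.088 ]
catch_b_tab 0.59 [364.6, 98.3] [ 0.4371 -0.0436  0.088 ]
drain 0.97 [361.7, 209.7] [ 0.5459 -0.0343  0.    ]
insert 0.68 [319.9, 254.5] [ 0.5921 -0.0821  0.016 ]
[ 0.6542335  -1.31103003 -1.65654503] [ 0.53934585 -0.08004976  0.23164649] [ 0.00189512  0.00040784 -0.00204894  0.00123373 -0.00164512  0.00051163] 0.4887001474368099
```

View pics/w9.png

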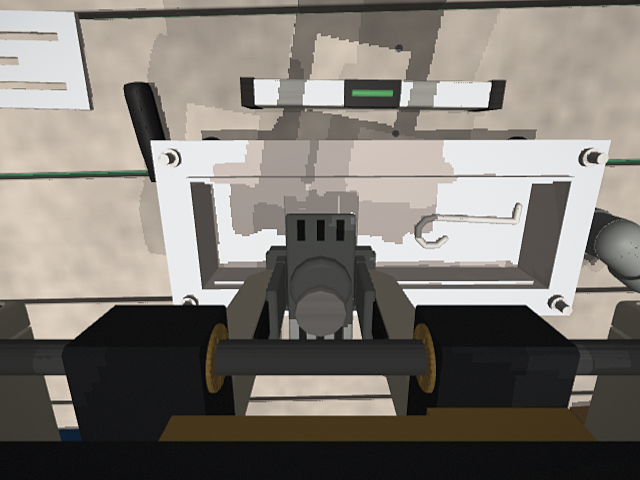

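View pics/s9.png

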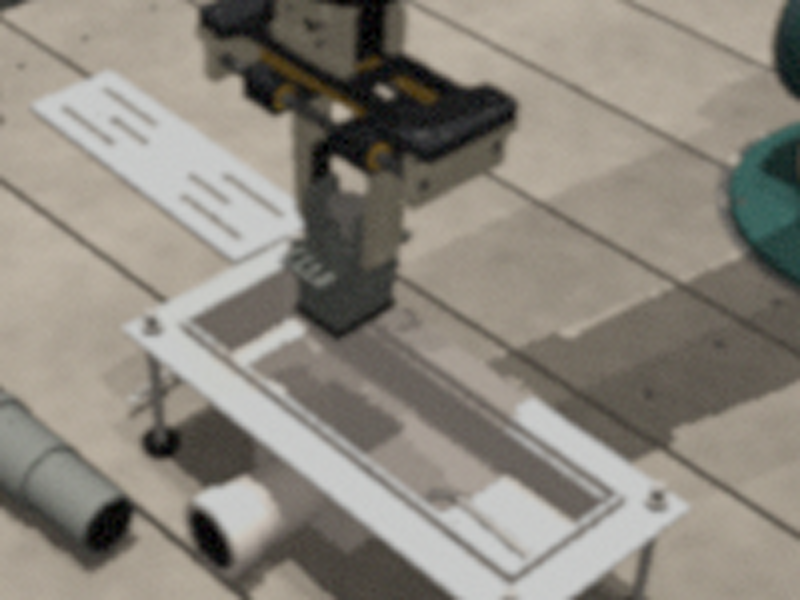

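The insert hangs level above the opening, its underside at about 0.15 m, and the bystanders are undisturbed. Handing in.

```bash
python3 -c "
from bench import *
print(hand_in())"
```

```text
the job is handed in; nothing more can be done
None
```

The job is done and handed in at about 16 s of the 43 s allowed. The hand-in reports no verdict, so what follows is my own reading of the checks.

- **Valve:** I pressed it with closed fingers. The spring force rose to about 6 N, then jumped to 53 N at a tip height matching the 8 mm stop. I released it and it showed up again in the wrist picture. That 53 N came from the fingertips; the gripper's body touched nothing in the pictures. Its highest force was below the 120 N wrist limit.
- **Catches:** I squeezed both tabs. The gripper reads about 45 mm of opening and the pictures put the tabs about 48 mm apart, against 48 mm for fully squeezed. The two readings differ by 3 mm, which I put down to the pads giving.
- **Lift:** I raised the insert 135 mm, so its underside should be about 0.151 m above the bench, 39 mm over the rim. It did not slip: the insert looks the same in the wrist picture before and after the lift.
- **Final pose:** The insert hung still, tilted about 0.015 rad, about 3 mm from the opening's centre, and the last force reading was about 1.7 N downward.
- **Bystanders:** None looked moved in the final pictures. I judged this by eye and did not measure it.

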